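Check the dental burs under the loupe

ROBOT

A 7-joint arm with a two-finger parallel gripper is mounted at the origin on the work surface. World frame = base frame: x ahead of the robot, y to its left, z up, the work surface at z = 0. Lengths are in m, angles in rad, forces in N, time in s.
With the tool pointing down it reaches from about 0.4 to 0.9 m from the base axis. Payload 5.5 kg.
Tool frame: the origin (TCP) lies midway between the tips of the shut fingers; the grasp point (between the pads) lies 19 mm behind it (manip.grip_depth is the distance from the TCP to the grasp point, in m); z points along the fingers, y is the line along which they close (so a half turn about z gives the same grasp; the last joint's range is limited). The gripper opens to 92 mm and grips with 3 to 60 N. Pads are 19 mm wide; open, the fingers measure 130 mm over their backs; the gripper's body (75 mm by 190 mm) begins 47 mm behind the grasp point.
Start: joints at [1.432, 0.501, -0.427, 1.55, 0.221, 1.138, -0.21], TCP at [0.254, -0.598, 0.227] pointing down, gripper open.
Joint ranges: [-2.88, 2.88], [-0.31, 2.03], [-1.54, 1.56], [0.2, 2.42], [-1.41, 4.55], [0.19, 2.02], [-2.57, 2.57]. Speed limits (rad/s): [2.57, 2.57, 3.14, 3.14, 3.14, 3.14, 3.14].

INTERFACE

Orientations are given as a unit quaternion [x, y, z, w].
In Python, from bench import manip, effector, viewer gives the robot as it stands. Calls block until the motion is done:
- manip.move_pose(position, orientation): joint-space move of the TCP to a pose.
- manip.servo_line(position, ori=None, vel=0.15): straight line of the TCP; ori=None keeps the orientation; vel is the mean speed in m/s.
- manip.movej(angles): joint-space move.
- effector.open_jaws() and effector.close(f_grip=None): open the fingers fully, or close them until they stop; f_grip is the grip in N (None keeps the last).
- manip.sleep(seconds).
- manip.solve_ik(position, orientation): joint angles nearest the present ones, or None.
- viewer.get_image(name): name is "scene" or "top" or "wrist"; returns the picture (420x560x3 uint8, red, green, blue); there is no depth.
- viewer.get_calibration(name): a dict with "vfov" (degrees; the focal length in pixels is half the picture's height over the tangent of half this angle, whatever the lens; pixels are square), "cx", "cy" (the principal point, pixels), "dist_coeffs" ([k1, k2, p1, p2, k3] as OpenCV has them; the pictures are not rectified), "eye" and "attitude" of the camera in the world. Camera axes: x right, y down, z forward; pixel columns grow to the right and rows downward; lengths in m; the calibration is good to about 2 mm. A picture is of the moment at which its call begins: read the wrist's pose just before it. get_calibration takes no time and is no camera call; for the wrist camera it gives the pose at the moment of the call.
A pose or a line that the arm cannot do raises manip.PlanningError and nothing moves.
- manip.hand_in(): hands the job in; it is judged then, once.
Readings, each from a call of its own:
- manip.current_clock(): time.
- manip.current_q(): joint angles.
- manip.current_joint_velocities(): joint speeds.
- manip.current_tau(): joint torques, N m.
- manip.current_tool_pos(): TCP position.
- manip.current_tcp_rot(): TCP orientation.
- manip.current_force(): force on the tool from outside, world axes, zero at the start.
- manip.current_wrist_torque(): the same for the moment, N m.
- manip.current_finger_gap(): finger opening in m.
- manip.current_gripper_force(): force on a finger pad.
Only numpy, scipy, OpenCV 4.12 (cv2) and the standard library are available. Lean on these libraries where they do the work, as an engineer would, in place of code of your own. Each camera call takes 0.05 s, during which the arm holds its last target. There are 200 camera calls.

TASK

Set the steel stand with the burs sticking up out of it (not the lidded pot of the same size) down upright, without dropping it, inside the ring on the inspection stage and let go of it. Then take the loupe by its handle off its rest and hold it level in the air, its lens centred over the burs and at the height of the pointer on the stage's post; finish while still holding it there, still and touching nothing else. Do not shift the pointer, and leave the other things where they stand.

Things in the scene. Friction and masses are not known exactly. Their poses are not given: they have to be found in the camera images.
- bur_stand: Bur stand: upright solid steel cylinder, 44 mm diameter, 36 mm high, loose, about 160 g, with seven thin dental burs standing up out of its top to 51 mm above its underside, the outer ones 12 mm from the axis. Origin: centre of the underside, z up. It starts standing on the table.
- lidded_pot: Lidded pot, not needed, loose: the same steel cylinder, 44 mm diameter, but with a 47 mm lid and a small ball knob (49 mm high in all) and no burs. Origin: centre of the underside. It and the bur stand may have swapped places.
- stage: Fixed inspection stage: aluminium plate 15 mm thick, 110 mm wide (y), from x = -60 to +145 mm. Origin: on the table under the centre of the raised steel ring on its top (inner diameter 54, outer 62, 6 mm high). A 10 mm post at x = +120 mm, top 210 mm above the table, carries the height pointer. Its x axis is within 0.4 rad of world x: the post is on the side away from the robot.
- seat (a point): Centre of the ring, on the stage's top face inside it (15 mm above the table), z up: where the centre of the bur stand's underside belongs.
- mark (a point): Tip of the height pointer, mid-thickness: the marked focal height, 125 to 175 mm above the table. A flat steel tongue 10 mm wide, 4 mm thick, on a black block clamped to the stage's post, points level from the post towards the ring, its tip 86 mm from the ring's axis. The block slides on the post if pushed (4 N friction).
- loupe: Loose loupe, 90 g: clear lens in a black rim 64 mm diameter, 10 mm thick, on a straight black handle. Origin: lens centre, mid-thickness; z is the lens axis, up. Handle along -x, from 40 to 162 mm from the origin, 16 mm wide (y), 18 mm high, centred on the lens's mid-plane. Starts level in the rest's two saddles, origin 51 mm above the table, lens pointing roughly away from the robot.
- loupe_rest: Fixed aluminium loupe rest: base 125 x 60 x 6 mm, two saddles 12 mm thick, 32 mm wide at x = -48 and +43 mm; the handle lies on them 42 mm above the table between cheeks rising to 50 mm. Origin: on the table under the free stretch of handle between the saddles (79 mm clear), 90 mm from the lens centre; x runs along the handle towards the lens.
- mouth_mirror: Bystander, loose: steel mouth mirror lying on the table, 150 mm long, 7 mm thick, with a 22 mm disc at its +x end. Origin on the table near the middle.
- spray_jar: Bystander, loose: white plastic jar, 60 mm diameter, 110 mm high. Origin: centre of the underside.
- pouch_clip: Bystander, loose: blue T-shaped plastic clip, 70 x 50 x 12 mm, lying flat. Origin: on the table, under its crossbar.
- cotton_cup: Bystander, loose: open glass cup, 68 mm diameter, 60 mm high. Origin: centre of the underside.
There are look-alikes about, which are no part of the job. Leave any blue or orange look-alike of the loupe alone.

How it is judged:
By the outcome, as a careful person would: the job done as asked, in the order asked, and still so for the second after the job is handed in, while the arm keeps its last pose, push and grip.
It also fails if it takes over 51 s, if anything falls off the work surface, if the arm or the gripper's body presses on something with over 40 N, if the wrist force passes 120 N, or if a joint passes its speed limit or range.

## Working session

There is one attempt and no reset: what is moved stays moved. The work goes in short steps, each a Python script; the robot and the scene stay as the last script left them, time stands still between calls to the robot, and variables do not carry over. Pictures are saved under pics/ and viewed, at most 10 in all, crops included, and the job is handed in when it is done.

```bash
mkdir -p pics; ls; cat > h.py <<'E'
import numpy as np, cv2
from scipy.spatial.transform import Rotation as R
from bench import manip, effector, viewer
def cal(n):
    c=viewer.get_calibration(n); f=210/np.tan(np.radians(c["vfov"])/2)
    a=np.array(c["attitude"]); M=a if a.shape==(3,3) else R.from_quat(a).as_matrix()
    return np.array([[f,0,c["cx"]],[0,f,c["cy"]],[0,0,1]]),np.array(c["dist_coeffs"],float),np.array(c["eye"]),M
def rays(C,px):
    K,d,e,M=C
    p=cv2.undistortPoints(np.array(px,float).reshape(-1,1,2),K,d).reshape(-1,2)
    return np.c_[p,np.ones(len(p))]@M.T
def onz(C,px,z):
    r=rays(C,px); return C[2]+r*((z-C[2][2])/r[:,2])[:,None]
def proj(C,P):
    K,d,e,M=C; rv=cv2.Rodrigues(M.T)[0]
    return cv2.projectPoints(np.array(P,float).reshape(-1,1,3),rv,-M.T@e,K,d)[0].reshape(-1,2)
def tri(obs):
    A=0;b=0
    for C,p in obs:
        r=rays(C,[p])[0]; r/=np.linalg.norm(r); Q=np.eye(3)-np.outer(r,r); A=A+Q; b=b+Q@C[2]
    return np.linalg.solve(A,b)
def shot(n,f=None):
    C=cal(n); im=viewer.get_image(n)[:,:,::-1].copy()
    if f: cv2.imwrite("pics/"+f,im)
    return C,im
E
python3 - <<'E'
from h import *
C,a=shot("scene","s0.png");C2,b=shot("top","t0.png")
print(viewer.get_calibration("top"),viewer.get_calibration("scene"),manip.current_clock(),manip.current_tcp_rot(),manip.grip_depth)
print(proj(C2,[[.5,0,0],[.6,0,0],[.5,.1,0]]))
E
```

```text
pics
{'vfov': 52.8416442275672, 'cx': 277.43847424998665, 'cy': 214.3445167331813, 'dist_coeffs': array([-0.12847836,  0.        ,  0.        ,  0.        ,  0.        ]), 'eye': array([0.12974112, 0.16845187, 1.56334226]), 'attitude': array([-0.69514352,  0.71265285, -0.06783061,  0.06557748])} {'vfov': 47.75614602692191, 'cx': 277.20163253508036, 'cy': 209.8803187759733, 'dist_coeffs': array([-0.03363167,  0.        ,  0.        ,  0.        ,  0.        ]), 'eye': array([ 1.51675437, -0.24615495,  1.11192237]), 'attitude': array([ 0.74854568,  0.51471517, -0.24160744, -0.34113561])} 0.1 [ 9.79883741e-01  1.99567311e-01 -1.54539110e-04 -8.48344899e-04] 0.0188
[[318.91960865 194.90343159]
 [317.7475449  169.67337011]
 [292.67154068 195.51626254]]
```

View pics/t0.png

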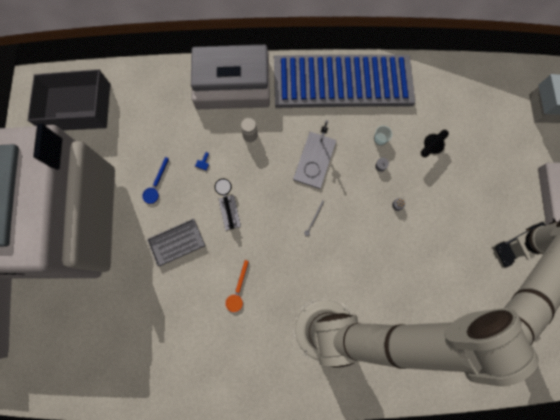

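View pics/s0.png

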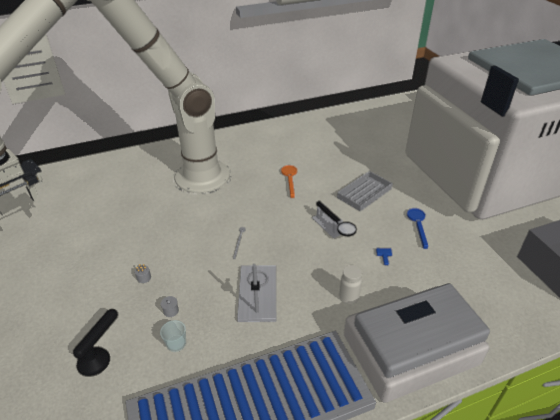

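The top view shows the burs' stand at (399,204) and the pot at (381,166). The ring is at (312,170), the post top at (324,125), the loupe lens at (223,187) and its handle near (231,212). The scene view confirms the burs at (143,273) and the lidded pot at (169,307).

```bash
python3 - <<'E'
from h import *
T=cal("top");S=cal("scene")
print("bur",onz(T,[[399,204]],.036),onz(S,[[142,270]],.036))
print("pot",onz(T,[[381,166]],.04))
print("ring",onz(T,[[312,170]],.02),"post",onz(T,[[324,125]],.21))
print("lens",onz(T,[[223,187]],.051),"hand",onz(T,[[231,212]],.06), onz(S,[[347,229]],.051))
W=cal("wrist");p=np.array(manip.current_tool_pos());t=R.from_quat(manip.current_tcp_rot()).as_matrix()
print("cam in tool",t.T@(W[2]-p),t.T@W[3],W[0])
b=onz(T,[[399,204]],.036)[0]
for h in (.2,.25,.3):
  for yaw in np.arange(-3,3.1,.5):
    q=R.from_euler("ZX",[yaw,np.pi]).as_quat()
    s=manip.solve_ik([b[0],b[1],h],q); print(h,round(yaw,1),None if s is None else np.round(s,2)) if h==.25 else 0
ims=[]
top=cv2.imread("pics/t0.png")
E
```

```text
bur [[ 0.44982692 -0.29541333  0.036     ]] [[ 0.45115793 -0.2977371   0.036     ]]
pot [[ 0.5977028 -0.2370723  0.04     ]]
ring [[0.59317617 0.02411715 0.02      ]] post [[ 0.69589219 -0.0062936   0.21      ]]
lens [[0.52678453 0.35867134 0.051     ]] hand [[0.4299862  0.32835013 0.06      ]] [[0.52774331 0.36016616 0.051     ]]
cam in tool [ 6.78377075e-02 -1.29395118e-04 -1.57912548e-01] [[ 1.85299495e-04 -9.66797720e-01 -2.55542822e-01]
 [ 9.99999763e-01  9.67263360e-06  6.88526367e-04]
 [-6.63193950e-04 -2.55542889e-01  9.66797493e-01]] [[339.94758326   0.         270.42713006]
 [  0.         339.94758326 208.31688272]
 [  0.           0.           1.        ]]
0.25 -3.0 [ 1.41  0.47 -1.14  1.79  0.46  1.18  1.84]
0.25 -2.5 [ 1.49  0.56 -1.29  1.79  0.58  1.24  2.24]
0.25 -2.0 [-0.4   0.5   1.24  1.85 -0.51  1.17 -2.56]
0.25 -1.5 [-0.45  0.59  1.37  1.85 -0.62  1.23 -1.96]
0.25 -1.0 [ 0.83  0.27 -0.35  1.81  0.1   1.09 -2.13]
0.25 -0.5 [ 0.9   0.27 -0.44  1.81  0.13  1.09 -1.65]
0.25 0.0 [ 0.97  0.29 -0.53  1.8   0.16  1.09 -1.18]
0.25 0.5 [ 1.05  0.3  -0.62  1.8   0.2   1.1  -0.71]
0.25 1.0 [ 1.12  0.32 -0.72  1.8   0.23  1.11 -0.25]
0.25 1.5 [ 1.19  0.34 -0.81  1.8   0.28  1.12  0.22]
0.25 2.0 [ 1.25  0.37 -0.89  1.8   0.31  1.13  0.69]
0.25 2.5 [ 1.32  0.4  -0.98  1.79  0.36  1.14  1.14]
0.25 3.0 [ 1.38  0.44 -1.09  1.79  0.42  1.17  1.59]
```

```bash
cat >> h.py <<'E'
def Q(yaw): return R.from_euler("ZX",[yaw,np.pi]).as_quat()
E
python3 - <<'E'
from h import *
q=Q(2.85)
def go(p,f):
    manip.move_pose(p,q); C,im=shot("wrist",f); np.savez("pics/"+f[:-4]+".npz",K=C[0],d=C[1],e=C[2],M=C[3]); print(f,manip.current_clock(),np.round(manip.current_q(),2)); return im
a=go([.47,-.28,.20],"w_bur.png")
b=go([.56,.035,.26],"w_st1.png")
c=go([.58,.10,.26],"w_st2.png")
cv2.imwrite("pics/m1.png",cv2.resize(np.vstack([np.hstack([a,b]),np.hstack([c,c*0])]),(800,600)))
E
```

```text
w_bur.png 1.5833 [ 1.27  0.51 -1.01  1.83  0.48  1.08  1.35]
w_st1.png 2.8917 [ 0.71  0.48 -1.08  1.73  0.45  1.21  0.78]
w_st2.png 3.3167 [ 0.55  0.53 -1.06  1.66  0.49  1.24  0.67]
```

View pics/m1.png

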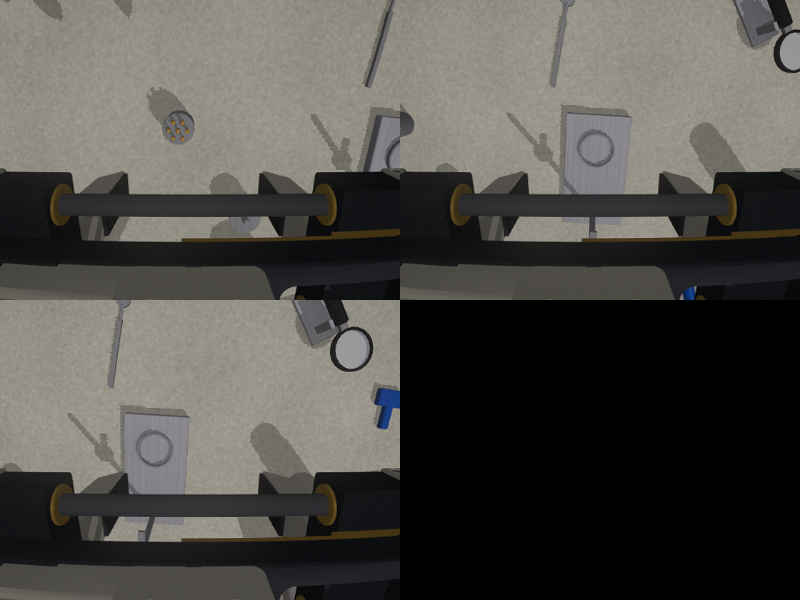

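The bur stand is at mosaic (178,128) and the ring at (596,148) and then (154,448). The loupe lens is at (351,349) in the third view. The gripper bar hides the pointer in all of them, so I'll view it from farther out and take a closer loupe view.

```bash
python3 - <<'E'
from h import *
def go(p,f,q=Q(2.85)):
    manip.move_pose(p,q); C,im=shot("wrist",f); np.savez("pics/"+f[:-4]+".npz",K=C[0],d=C[1],e=C[2],M=C[3]); print(f,manip.current_clock()); return im
a=go([.76,.05,.29],"w_p1.png")
b=go([.76,-.06,.29],"w_p2.png")
w=cv2.imread("pics/w_st1.png")
c=cv2.resize(w[130:330,180:380],None,fx=2,fy=2,interpolation=cv2.INTER_CUBIC)
w=cv2.imread("pics/w_bur.png")
d=cv2.resize(w[100:250,150:350],None,fx=2,fy=2,interpolation=cv2.INTER_CUBIC)
m=np.zeros((600,800,3),np.uint8)
m[:300,:400]=cv2.resize(a,(400,300)); m[:300,400:]=cv2.resize(b,(400,300))
m[300:600,:400]=c[:300]; m[300:,400:]=d
cv2.imwrite("pics/m2.png",m)
E
```

```text
w_p1.png 4.15
w_p2.png 4.7167
```

View pics/m2.png

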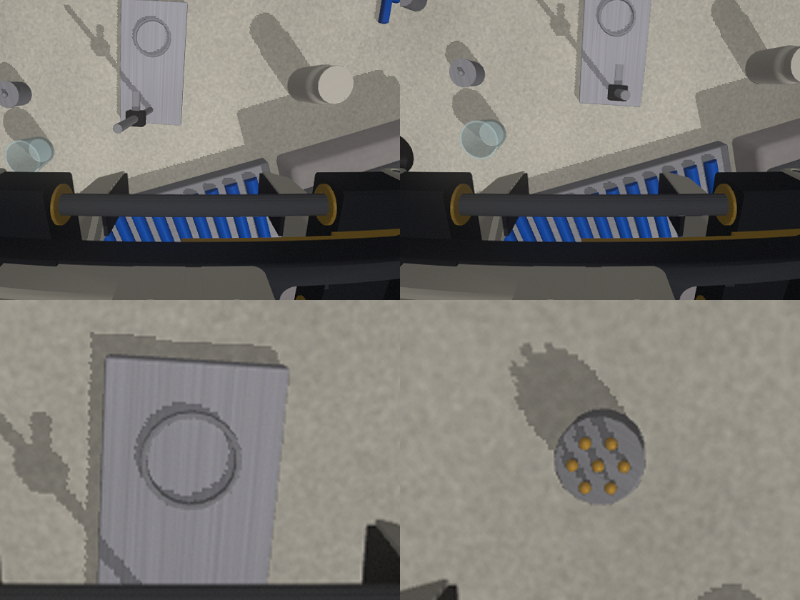

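```bash
python3 - <<'E'
from h import *
def L(f): z=np.load("pics/"+f+".npz"); return (z["K"],z["d"],z["e"],z["M"]),cv2.imread("pics/"+f+".png")
C,w=L("w_bur"); h=cv2.cvtColor(w,cv2.COLOR_BGR2HSV); m=cv2.inRange(h,(8,130,90),(30,255,255)); m[235:]=0
n,_,st,ce=cv2.connectedComponentsWithStats(m); g=[ce[i] for i in range(1,n) if st[i,4]>5]; print(len(g),np.mean(g,0)); print("bur",onz(C,[np.mean(g,0)],.049))
for f in("w_st1","w_st2","w_p1"):
    C,w=L(f); i=w.astype(int); m=((i[:,:,0]-i[:,:,2]>2)&(i[:,:,2]>90)).astype(np.uint8)*255; m[240:]=0
    m=cv2.morphologyEx(m,cv2.MORPH_OPEN,np.ones((3,3)))
    c=max(cv2.findContours(m,0,2)[0],key=cv2.contourArea); r=cv2.minAreaRect(onz(C,c.reshape(-1,2),.015)[:,:2].astype(np.float32)*1000); print(f,r,np.round(cv2.boxPoints(r)))
    cv2.imwrite("pics/mk_"+f+".png",m)
m=np.zeros((600,800,3),np.uint8)
for k,(f,x,y) in enumerate([("w_p1",150,100),("w_p2",260,70),("w_st2",160,140),("w_st2",430,0)]):
    w=L(f)[1][y:y+100,x:x+130]; m[300*(k//2):300*(k//2)+300,400*(k%2):400*(k%2)+390]=cv2.resize(w,(390,300),interpolation=cv2.INTER_CUBIC)
cv2.imwrite("pics/m3.png",m)
E
```

```text
7 [248.54229546 182.58615803]
bur [[ 0.452197   -0.29766446  0.049     ]]
w_st1 ((590.3743286132812, 29.048561096191406), (108.2850570678711, 101.44894409179688), 69.73760986328125) [[524.  -4.]
 [619. -39.]
 [657.  62.]
 [562.  97.]]
w_st2 ((589.9508056640625, 29.91219711303711), (109.1609878540039, 100.3745346069336), 71.18511962890625) [[525.  -6.]
 [620. -38.]
 [655.  65.]
 [560.  98.]]
w_p1 ((638.9193725585938, 11.714027404785156), (108.72382354736328, 203.01693725585938), 69.65425872802734) [[525.  -4.]
 [715. -75.]
 [753.  27.]
 [563.  98.]]
```

View pics/m3.png

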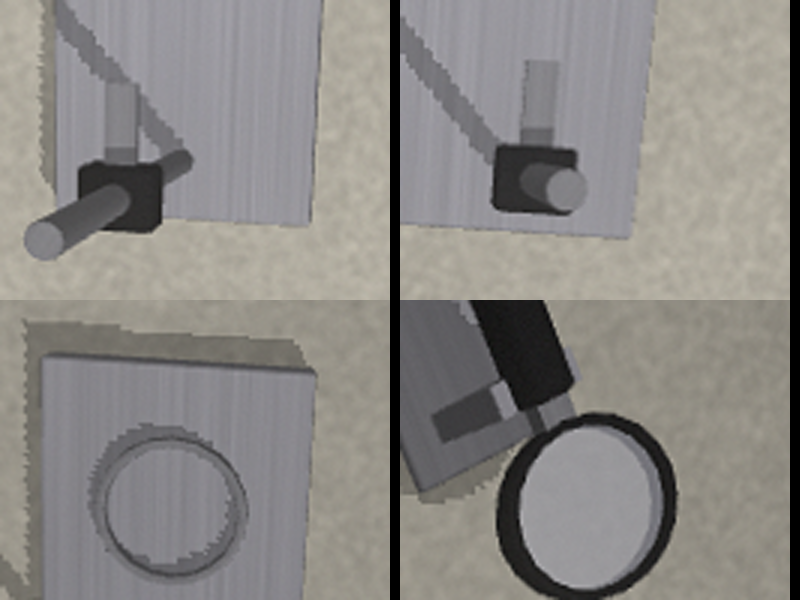

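The tongue tip's top edge is at p1 (190.3,128) and p2 (307,90.3). In st2 the ring centre is at about (218,209) and the lens is fully in view at the upper right.

```bash
python3 - <<'E'
from h import *
def L(f): z=np.load("pics/"+f+".npz"); return (z["K"],z["d"],z["e"],z["M"]),cv2.imread("pics/"+f+".png")
P1=L("w_p1")[0];P2=L("w_p2")[0];S1=L("w_st1")[0];S2,w=L("w_st2")
t=tri([(P1,(190.3,128)),(P2,(307,90.3))]);print("tip top",t,proj(P1,t),proj(P2,t))
t2=tri([(P1,(165,180.5)),(P2,(315.3,133))]);print("post top",t2)
print("ring",onz(S1,[[274.5,206.5]],.021),onz(S2,[[218,209]],.021))
for a in(-.355,):
  o=np.array([.5992,.026]);u=np.array([np.cos(a),np.sin(a)]);print("pred tip",o+.086*u,"post",o+.12*u)
  for z in(.12,.14,.16): print(z,onz(P1,[(190.3,128)],z),onz(P2,[(307,90.3)],z))
# lens
g=cv2.cvtColor(w,cv2.COLOR_BGR2GRAY);m=(g<60).astype(np.uint8);m[130:]=0;m[:,:420]=0;m[:36]=0
c=max(cv2.findContours(m,0,2)[0],key=cv2.contourArea);e=cv2.fitEllipse(c);print(e,onz(S2,[e[0]],.056))
for y in(.2,.3,.4): print(proj(S2,[[.5,y,.05]]))
E
```

```text
tip top [ 0.67870459 -0.00385753  0.12854405] [[190.22012678 127.77631028]] [[307.06282622  90.53483159]]
post top [ 0.71132032 -0.01556787  0.20862236]
ring [[0.59352194 0.02695603 0.021     ]] [[0.59709713 0.02863848 0.021     ]]
pred tip [ 0.6798376  -0.00389277] post [ 0.71171758 -0.01571084]
0.12 [[ 0.67855402 -0.00580943  0.12      ]] [[ 0.67812053 -0.00283022  0.12      ]]
0.14 [[ 0.6794045  -0.00123416  0.14      ]] [[ 0.67898964 -0.0052337   0.14      ]]
0.16 [[0.68025497 0.0033411  0.16      ]] [[ 0.67985875 -0.00763718  0.16      ]]
((491.1470642089844, 67.7204818725586), (59.594818115234375, 64.38662719726562), 7.863205909729004) [[0.52635572 0.35580265 0.056     ]]
[[340.99249784  83.35570217]]
[[433.53320089  56.71087249]]
[[521.43239729  33.21475853]]
```

```bash
python3 - <<'E'
from h import *
q=Q(np.pi-.355); b=[.4522,-.2975]
manip.move_pose([*b,.14],q)
manip.servo_line([*b,.012],vel=.12)
effector.close(f_grip=30)
print("gap",manip.current_finger_gap(),manip.current_gripper_force(),manip.current_tool_pos(),manip.current_clock())
manip.servo_line([*b,.14],vel=.15)
print("gap",manip.current_finger_gap(),manip.current_force(),manip.current_clock())
manip.servo_line([.598,.0265,.14],vel=.25)
C,a=shot("wrist","w_held.png"); h=cv2.cvtColor(a,cv2.COLOR_BGR2HSV)
S,s=shot("scene","s_held.png")
print(manip.current_tool_pos(),manip.current_clock())
print(proj(S,[[.598,.0265,.14]]))
x,y=proj(S,[[.598,.0265,.10]])[0].astype(int)
m=np.zeros((420,800,3),np.uint8); m[:300,:400]=cv2.resize(a,(400,300)); m[:400,400:]=cv2.resize(s[y-60:y+60,x-60:x+60],(400,400),interpolation=cv2.INTER_CUBIC)
cv2.imwrite("pics/m4.png",m)
E
```

```text
gap 0.04337835152045933 30.000025928020477 [ 0.45216961 -0.2974675   0.011976  ] 8.2917
gap 0.04330702842405913 [ 0.02165966  0.99788763 -2.06389376] 9.2917
[0.59771318 0.02476666 0.13979017] 10.9667
[[256.47030088 250.67041665]]
```

View pics/m4.png

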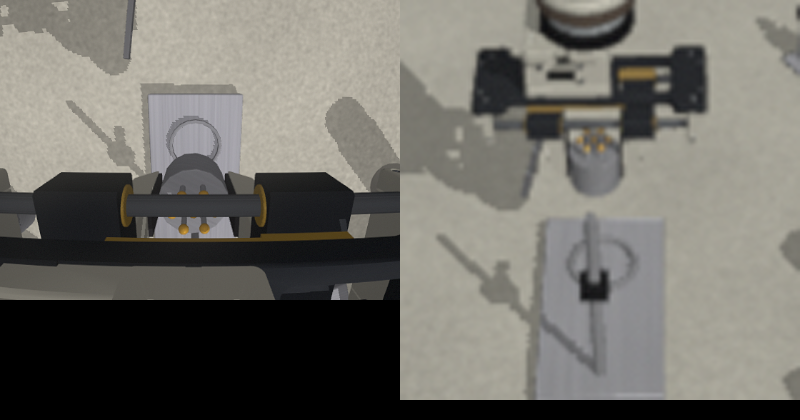

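The stand hangs upright in the pads. The ring below it is centred at about wrist pixel (270,197). Next is a lateral check, then lowering with force sensing.

```bash
python3 - <<'E'
from h import *
C=cal("wrist"); r=onz(C,[[270,197]],.021)[0]
v=np.array([np.sin(.355),np.cos(.355)]); s=np.array([.598,.0265])
print("lat err",(r[:2]-s)@v,r)
if abs((r[:2]-s)@v)<.004:
    manip.servo_line([*s,.045],vel=.12); manip.sleep(.2); f0=np.array(manip.current_force()); print(manip.current_tool_pos(),f0)
    for z in np.arange(.038,.0235,-.001):
        manip.servo_line([*s,z],vel=.03); f=np.array(manip.current_force())-f0
        if f[2]>3 or np.linalg.norm(f)>6: break
    manip.sleep(.2); print("z",manip.current_tool_pos(),np.array(manip.current_force())-f0,manip.current_clock())
E
```

```text
lat err -0.002700488192973244 [0.59216391 0.0257834  0.021     ]
[0.59863602 0.02651596 0.04587422] [ 0.18407233  0.06691932 -1.83840931]
z [0.59812763 0.02654284 0.02698009] [-3.63340509 -1.10972674  7.994975  ] 15.6917
```

```bash
python3 - <<'E'
from h import *
s=[.598,.0265]
effector.open_jaws(); manip.servo_line([*s,.17],vel=.15)
q=Q(np.pi-.355)
manip.move_pose([.56,.09,.26],q); C,a=shot("wrist","w_pl.png")
h=cv2.cvtColor(a,cv2.COLOR_BGR2HSV); m=cv2.inRange(h,(8,130,90),(30,255,255)); m[235:]=0
n,_,st,ce=cv2.connectedComponentsWithStats(m); g=[ce[i] for i in range(1,n) if st[i,4]>4]; c=np.mean(g,0); B=onz(C,[c],.064)[0]; print(len(g),c,"bur",B)
# loupe view
ql=Q(np.pi+.3); s=manip.solve_ik([.47,.33,.20],ql); print(s)
ql2=Q(.3); s2=manip.solve_ik([.44,.33,.20],ql2); print(s2)
x,y=c.astype(int); np.save("pics/bur.npy",B)
manip.move_pose([.60,.385,.20],Q(np.pi+.3)); C,b=shot("wrist","w_l.png"); print(manip.current_clock()); np.savez("pics/w_l.npz",K=C[0],d=C[1],e=C[2],M=C[3])
mm=np.zeros((600,800,3),np.uint8); mm[:400,:400]=cv2.resize(a[max(0,y-50):max(0,y-50)+100,x-50:x+50],(400,400),interpolation=cv2.INTER_CUBIC); mm[:300,400:]=cv2.resize(b,(400,300))
cv2.imwrite("pics/m5.png",mm)
E
```

```text
2 [228.20467836 228.35526316] bur [0.58826876 0.029432   0.064     ]
[ 0.16548816  0.63882622 -1.15216811  1.75781047  0.63218991  1.17296933
  0.69506469]
[-0.20507139  0.37996839 -0.60292652  1.8271459   0.25081548  1.0110404
 -2.17992477]
19.525
```

View pics/m5.png

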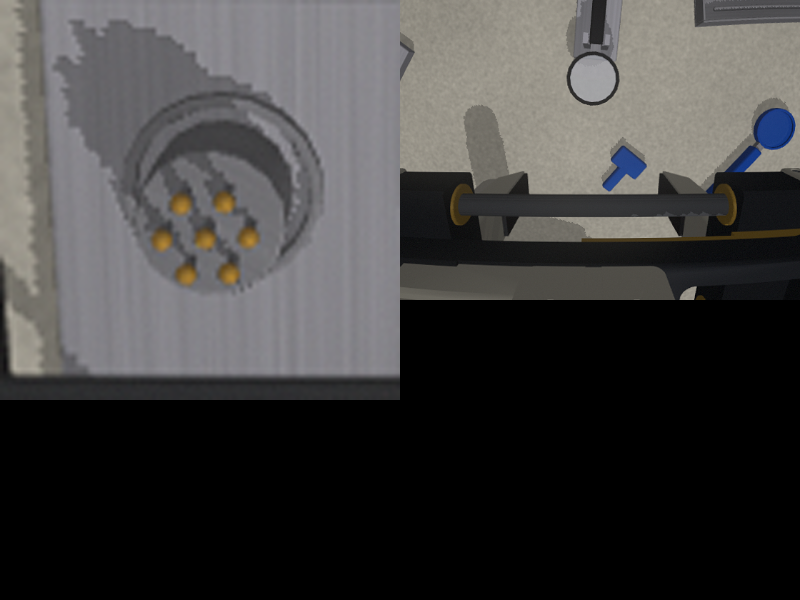

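The stand is seated inside the ring with all seven burs up. The loupe lens is at wrist pixel (270,109) with the handle above it. I'll move closer for the handle's axis.

```bash
python3 - <<'E'
from h import *
from scipy.spatial.transform import Rotation as R
z=np.load("pics/w_l.npz"); C=(z["K"],z["d"],z["e"],z["M"])
# bur centre from the earlier pose
W=cal("wrist"); t=R.from_quat(manip.current_tcp_rot()).as_matrix(); p=np.array(manip.current_tool_pos())
Rc=t.T@W[3]; pc=t.T@(W[2]-p); T=R.from_quat(Q(np.pi-.355)).as_matrix()
print("bur",onz((W[0],W[1],np.array([.56,.09,.26])+T@pc,T@Rc),[[229.25,237.5]],.064))
manip.move_pose([.545,.355,.20],Q(np.pi+.3)); C,b=shot("wrist","w_l2.png")
g=cv2.cvtColor(b,cv2.COLOR_BGR2GRAY); m=(g<55).astype(np.uint8); m[235:]=0
n,l,st,ce=cv2.connectedComponentsWithStats(m)
for i in range(1,n):
    if st[i,4]>150:
        ys,xs=np.nonzero(l==i); P=onz(C,np.c_[xs,ys],.058)[:,:2]; r=cv2.minAreaRect((P*1000).astype(np.float32)); print(st[i],r)
cv2.imwrite("pics/m6.png",np.hstack([b,cv2.cvtColor(m*255,cv2.COLOR_GRAY2BGR)])[:, ::1][:,:].repeat(1,0)[:420,:800])
print(manip.current_tool_pos(),manip.current_clock())
E
```

```text
bur [[0.59848243 0.02706741 0.064     ]]
[ 281    0   31  136 2567] ((435.11016845703125, 339.4576416015625), (110.01673126220703, 16.48549461364746), 12.084497451782227)
[250 145  69  69 765] ((527.3143920898438, 358.83917236328125), (61.93476486206055, 60.98836135864258), 19.010698318481445)
[497 206  55  29 443] ((494.5989074707031, 596.3510131835938), (28.436975479125977, 58.93402862548828), 16.46743392944336)
[0.54687202 0.35284707 0.20095858] 19.9333
```

View pics/m6.png

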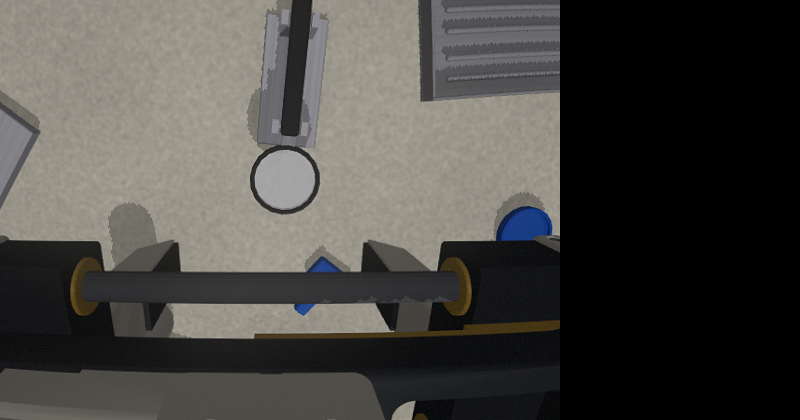

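The view shows the handle's end at (290,133), running up out of frame, and the lens at (285,180). That gives the loupe a yaw of about 0.209 with the lens at (0.527, 0.359).

```bash
python3 - <<'E'
from h import *
psi=.209; g=np.array([.527,.3588])-.09*np.array([np.cos(psi),np.sin(psi)])
for off in(0,np.pi):
  for h in(.15,.032): print(off,manip.solve_ik([*g,h],Q(psi+off)))
  for hp in(-.4,-.2,0,.2):
    s=np.array([.598,.0265])-.09*np.array([np.cos(hp),np.sin(hp)]); x=manip.solve_ik([*s,.1085],Q(hp+off)); print(off,hp,None if x is None else np.round(x,2))
q=Q(psi)
manip.move_pose([*g,.20],q); manip.sleep(.3)
C,b=shot("wrist","w_l3.png"); gr=cv2.cvtColor(b,cv2.COLOR_BGR2GRAY); m=(gr<55).astype(np.uint8); m[235:]=0
n,l,st,ce=cv2.connectedComponentsWithStats(m)
for i in range(1,n):
    if st[i,4]>150:
        ys,xs=np.nonzero(l==i); P=onz(C,np.c_[xs,ys],.056)[:,:2]; r=cv2.minAreaRect((P*1000).astype(np.float32)); print(st[i],r)
print(g,manip.current_tool_pos(),manip.current_clock(),np.round(manip.current_q(),2))
E
```

```text
0 [-1.52627402  0.66886162  1.1327253   1.89843211 -0.70635492  1.04544989
 -1.45122288]
0 [-1.3768067   0.7846977   0.90281686  1.95173858 -0.84310082  0.83741711
 -1.36308558]
0 -0.4 [-1.01  0.69  1.13  2.01 -0.78  0.96 -1.44]
0 -0.2 [-0.85  0.54  0.91  2.03 -0.57  0.85 -1.39]
0 0 [-0.82  0.54  0.91  2.03 -0.57  0.84 -1.15]
0 0.2 [-0.62  0.46  0.68  2.03 -0.4   0.79 -1.07]
3.141592653589793 [ 0.12509474  0.68337841 -1.14207756  1.84628482  0.70508683  1.08883287
  0.49098108]
3.141592653589793 [ 0.01665585  0.82374574 -0.97824529  1.90556346  0.87610206  0.91442144
  0.37433671]
3.141592653589793 -0.4 [ 0.63  0.63 -1.04  1.96  0.68  0.95  0.42]
3.141592653589793 -0.2 [ 0.7   0.65 -1.08  1.98  0.71  0.96  0.62]
3.141592653589793 0 [ 0.76  0.67 -1.12  1.99  0.74  0.97  0.83]
3.141592653589793 0.2 [ 0.81  0.69 -1.15  1.98  0.77  0.99  1.05]
[   0    0   34   90 1797] ((525.1668701171875, 588.420654296875), (28.49734878540039, 80.40681457519531), 86.77533721923828)
[232  52  73  77 839] ((528.0305786132812, 360.24420166015625), (61.69126510620117, 61.63047790527344), 38.21248245239258)
[ 260  139   18   96 1713] ((445.46905517578125, 342.9712829589844), (87.61207580566406, 15.854280471801758), 12.242608070373535)
[0.4389585  0.34012664] [0.43905943 0.33987223 0.19982036] 22.25 [-1.54  0.57  1.13  1.86 -0.58  1.1  -1.55]
```

```bash
python3 - <<'E'
from h import *
psi=.212; g=np.array([.5277,.3597])-.09*np.array([np.cos(psi),np.sin(psi)]); q=Q(psi)
manip.servo_line([*g,.10],q,vel=.15); manip.servo_line([*g,.032],q,vel=.08)
effector.close(f_grip=45); print("gap",manip.current_finger_gap(),manip.current_gripper_force(),manip.current_tool_pos(),manip.current_force())
manip.servo_line([*g,.10],vel=.08); manip.servo_line([*g,.26],vel=.2)
print(manip.current_finger_gap(),manip.current_force(),manip.current_wrist_torque(),manip.current_clock())
hp=0.; L=np.array([.5983,.0267]); s=L-.09*np.array([np.cos(hp),np.sin(hp)])
manip.move_pose([*s,.26],Q(hp)); manip.sleep(.3)
print(manip.current_tool_pos(),np.round(manip.current_q(),2),manip.current_clock())
C,a=shot("wrist","w_hold.png"); S,sc=shot("scene","s_hold.png")
x,y=proj(S,[[.598,.0265,.26]])[0].astype(int); y=max(y,75); x=max(x,100)
print(x,y)
m=np.zeros((600,800,3),np.uint8); m[:300,:400]=cv2.resize(a,(400,300)); m[300:,400:]=cv2.resize(sc[y-75:y+75,x-100:x+100],(400,300),interpolation=cv2.INTER_CUBIC)
cv2.imwrite("pics/m7.png",m)
E
```

```text
gap 0.01570932411661237 44.998029470443726 [0.43970599 0.34083337 0.03200164] [ 0.41007918  1.16062829 -0.98302082]
0.015283763039293154 [-1.41812273 -0.3084425  -0.75243884] [-0.00155098  0.06437417  0.02622415] 27.1833
[0.50836944 0.02770352 0.25990517] [-1.1   0.39  1.24  1.9  -0.4   1.14 -1.28] 28.7083
254 219
```

View pics/m7.png

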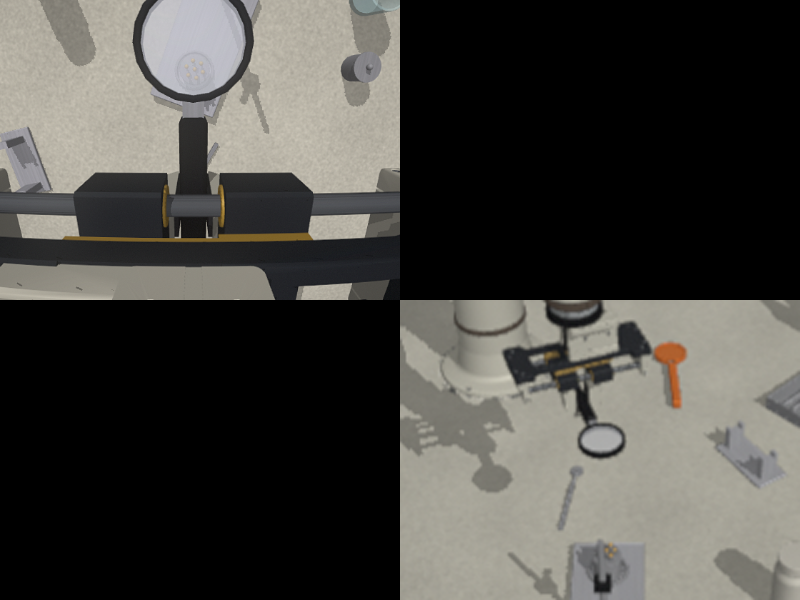

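The loupe is held, with its lens over the burs in the wrist view: rim from (133,40) to (253,40), slightly clipped at the top. The scene view shows it level and clear. I'll quantify the tilt and centring from the rim's extremes.

```bash
python3 - <<'E'
from h import *
C,a=shot("wrist","w_h2.png"); S,sc=shot("scene","s_h2.png")
p=np.array(manip.current_tool_pos()); t=R.from_quat(manip.current_tcp_rot()).as_matrix(); print(p,t.round(4).tolist(),manip.current_clock())
g=cv2.cvtColor(a,cv2.COLOR_BGR2GRAY); m=(g<70).astype(np.uint8); m[146:]=0
n,l,st,_=cv2.connectedComponentsWithStats(m); i=1+np.argmax(st[1:,4]); ys,xs=np.nonzero(l==i); print(st[i])
left={y:xs[ys==y].min() for y in range(5,146) if (ys==y).any()}; right={y:xs[ys==y].max()+1 for y in left}
yb=ys.max()
pts=np.array([[left[y],y+.5] for y in left if y<125]+[[right[y],y+.5] for y in left if y<125]); e=cv2.fitEllipse(pts.astype(np.float32)); print("obs",np.round(e[0],1),np.round(e[1],1),e[2],"ext",min(left.values()),max(right.values()),yb)
th=np.linspace(0,2*np.pi,200)
for dp in(-3,-1.5,0,1.5,3):   # nose-down deg about the grasp point
    Rp=R.from_euler("y",dp,degrees=True).as_matrix()
    c=np.c_[.09+.032*np.cos(th),.032*np.sin(th),0*th+.005]@Rp.T
    B=np.c_[t[:,0],-t[:,1],-t[:,2]]; P=proj(C,p-t[:,2]*.0188+c@B.T); e=cv2.fitEllipse(P[P[:,1]>5].astype(np.float32)); print(dp,np.round(e[0],1),np.round(e[1],1),e[2],"ext",P[:,0].min(),P[:,0].max(),P[:,1].max())
# scene: rim ellipse
x,y=proj(S,[p+[.09,0,.0188]])[0]; print("scene pred",x,y)
g=cv2.cvtColor(sc,cv2.COLOR_BGR2GRAY); r=sc[int(y)-25:int(y)+25,int(x)-25:int(x)+25]
gm=(g[int(y)-25:int(y)+25,int(x)-25:int(x)+25]<75).astype(np.uint8)
for c in cv2.findContours(gm,cv2.RETR_CCOMP,2)[0]:
    if len(c)>15: e=cv2.fitEllipse(c); print(np.array(e[0])+[int(x)-25,int(y)-25],e[1])
E
```

```text
[0.50830166 0.02692681 0.25998958] [[1.0, 0.0004, -0.0], [0.0004, -1.0, -0.0001], [-0.0, 0.0001, -1.0]] 28.9083
[ 186    0  169  144 3830]
obs [270.5  54.9] [168.1 175.4] 179.95501708984375 ext 186 355 143
-3 [270.6  52.4] [178.3 188.1] 0.03519010543823242 ext 181.48288483778384 359.8047665266759 146.4652204523298
-1.5 [270.6  53.7] [175. 184.] 0.021367648616433144 ext 183.106585915391 358.17021058491946 145.65920403310412
0 [270.6  55. ] [171.9 179.8] 0.005280055571347475 ext 184.68303752924714 356.58293960550776 144.97235107156868
1.5 [270.6  56.5] [168.8 175.8] 179.98545837402344 ext 186.20685097604883 355.0436500419063 144.40146343491278
3 [270.6  58.1] [165.9 171.7] 179.95928955078125 ext 187.67425706391936 353.56574030528884 143.94333157413018
scene pred 254.63003771717308 214.196718239479
[253.04959297 209.87833214] (19.751514434814453, 32.52950668334961)
```

```bash
python3 - <<'E'
from h import *
manip.servo_line([.5085,.0268,.109],Q(0.),vel=.10); manip.sleep(.5)
p=np.array(manip.current_tool_pos()); print(p,manip.current_force(),manip.current_wrist_torque(),manip.current_finger_gap(),manip.current_clock())
C,a=shot("wrist","w_f.png"); S,s=shot("scene","s_f.png")
x,y=proj(S,[p+[.09,0,.0188]])[0]; tp=proj(S,[[.6795,-.0039,.1275]])[0]; print(x,y,tp)
x0,y0=int(x)-50,int(y)-40
m=np.zeros((600,800,3),np.uint8); m[:300,:400]=cv2.resize(a,(400,300)); m[:400,400:]=cv2.resize(s[y0:y0+100,x0:x0+100],(400,400),interpolation=cv2.INTER_CUBIC); print(x0,y0)
cv2.imwrite("pics/m8.png",m)
E
```

```text
[0.50850983 0.02683174 0.10903659] [-0.4972377   0.00447197 -0.8248969 ] [0.00630756 0.09414349 0.0047938 ] 0.015688620065484386 31.0667
256.80162828020053 253.72694257931823 [255.73685878 276.55052102]
206 213
```

View pics/m8.png

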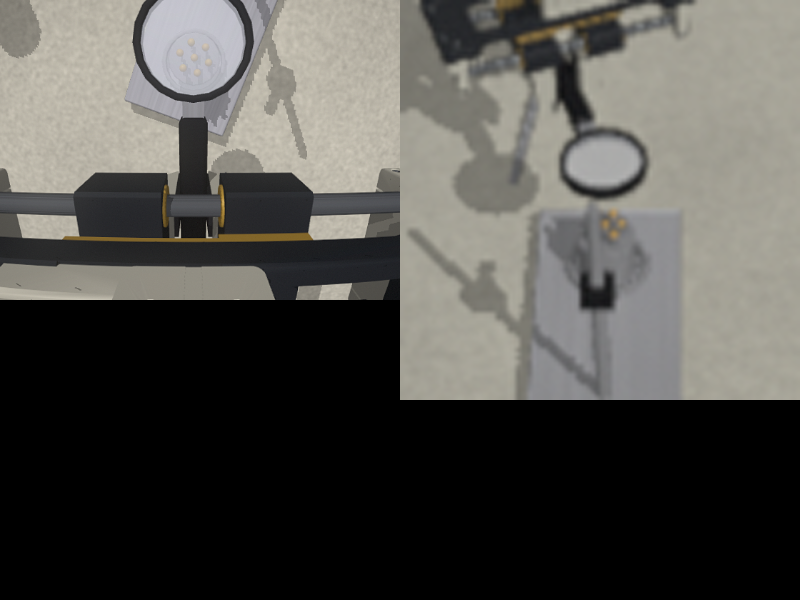

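The rim centre matches the prediction: scene (256.8,253.5) against (256.8,253.7). The seven burs show through the lens, and nothing touches. One quick block-height check, then I hand in.

```bash
python3 - <<'E'
from h import *
S=cal("scene"); b=proj(S,[[.7115,-.0157,.1275]])[0]; print("block pred in crop",(b-[206,213])*4+[400,0])
print(np.abs(manip.current_joint_velocities()).max(),manip.current_tool_pos())
if abs(((b-[206,213])*4)[1]-290)<14: print(manip.hand_in())
E
```

```text
block pred in crop [597.62324975 292.55500235]
0.0013649183169909336 [0.50853844 0.02682132 0.10901808]
the job is handed in; nothing more can be done
None
```

The job is handed in: the bur stand is upright inside the ring and released, and the loupe is held still and level over the burs, its lens at about 128 mm by my measurement of the pointer.

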